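# Slide two bamboo coasters out over the edge of the serving board

## Task

With the fingertips, slide the two bare bamboo coasters across the raised serving board towards its far long edge (the one away from the robot), until each sticks out over that edge by a third: its dark inlaid line right above the edge and square with it, so that a guest can get a thumb underneath. Only push them: they must stay flat on the board, never picked up or tipped. Leave the third coaster with the mug on it, the filter cap and everything else on the counter where they are.

Things in the scene. Friction and masses are not known exactly. Their poses are not given: they have to be found in the camera images.
- board: dark wooden serving board, fixed to the counter, 220 mm deep (its x) by 450 mm wide (its y), top face 40 mm above the counter. Origin at the centre of its footprint at counter height; x points away from the robot (turned up to 0.2 rad), towards its far long edge; z up. Three coasters lie on it side by side about 155 mm apart; the mug's coaster may be in any of the three places
- board_edge (a point): middle of the board's far long top edge, 110 mm from the board's centre along its x, at the height of the top face (40 mm above the counter); axes as the board's, so x points outward over the edge
- coaster_a: first bare bamboo coaster, a loose flat square 90 x 90 mm, 10 mm thick, 40 to 77 g. Origin at the centre of its underside; z up; x points roughly to the board's far edge (up to 0.25 rad askew at the start). A dark 4 mm wide line is inlaid across its top, parallel to y, centred 15 mm from the middle towards +x, so 30 mm (a third) of the coaster lies beyond it
- coaster_a_line (a point): middle of the dark line on the top face of coaster_a, 15 mm from its centre along its x, 10 mm above its underside
- coaster_b: second bare bamboo coaster, a loose flat square 90 x 90 mm, 10 mm thick, 40 to 77 g. Origin at the centre of its underside; z up; x points roughly to the board's far edge (up to 0.25 rad askew at the start). A dark 4 mm wide line is inlaid across its top, parallel to y, centred 15 mm from the middle towards +x, so 30 mm (a third) of the coaster lies beyond it
- coaster_b_line (a point): middle of the dark line on the top face of coaster_b, 15 mm from its centre along its x, 10 mm above its underside
- coaster_mug: third coaster, the same as the others (90 x 90 x 10 mm) with the white mug standing on it; to be left alone. Origin at the centre of its underside
- mug: white enamel mug, 76 mm across, 72 mm tall, standing on coaster_mug (rim 122 mm above the counter), its handle (along its +y) pointing about towards the robot; origin at the centre of its underside. Leave alone
- filter_cap: red plastic coffee filter cap, 52 mm across, 22 mm high, on the board between the mug's coaster and the far edge; origin at the centre of its underside. Leave alone
- kettle: squat aluminium kettle, 176 mm across (240 mm with its spout), 180 mm tall with its bail handle, on the counter to the robot's right of the board; origin at the centre of its underside. Leave alone
- jar: glass jar with wire latch and lid, 96 mm across, 136 mm tall, on the counter to the left of the board; origin at the centre of its underside. Leave alone
- filter: steel drip coffee filter, 86 mm across its flange, 60 mm tall, to the left of the board; origin at the centre of its underside. Leave alone
- milk_can: blue-labelled can, 74 mm across, 80 mm tall, to the right of the board; origin at the centre of its underside. Leave alone
Things that resemble listed ones, but are neither listed nor needed, are in the scene too. What is shaped like the coaster_a but orange, red or turquoise is not meant.

How it is judged:
By the outcome, as a careful person would: the job done as asked, in the order asked, and still so for the second after the job is handed in, with the robot touching nothing.
It also fails if it takes over 54 s, if anything falls off the work surface, if the arm or the gripper's body presses on something with over 40 N, if the wrist force passes 120 N, or if a joint passes its speed limit or range.

## Robot

A 6-joint arm with a two-finger parallel gripper is mounted at the origin on the work surface. World frame = base frame: x ahead of the robot, y to its left, z up, the work surface at z = 0. Lengths are in m, angles in degrees, forces in N, time in s.
With the tool pointing down it reaches from about 0.275 to 1 m from the base axis. Payload 8.4 kg.
Tool frame: the origin (TCP) lies on the centre line of the jaws, within the pads' length; the fingertips stand 8 mm ahead of it and the grasp point (between the pads) lies 11 mm behind it; z points along the fingers, y is the line along which they close (so a half turn about z gives the same grasp; the last joint's range is limited). The gripper opens to 85 mm and grips with 20 to 120 N. Pads are 22 mm wide; open, the fingers measure 114 mm over their backs; the gripper's body (76 mm by 85 mm) begins 54 mm behind the grasp point. The pads swing forward as they close: fully open they stand 13 mm farther back than shut.
Start: joints at [-63.277, 20.225, 93.587, -0, 66.188, -0.138], TCP at [0.282, -0.558, 0.239] pointing down, gripper open.
Joint ranges: [-150.9, 150.9], [-52.94, 120.26], [3.33, 152.33], [-74.26, 254.26], [0, 154.13], [-172.89, 172.89]. Speed limits (degrees/s): [127.2, 127.2, 159.86, 180, 180, 180].

## Interface

Orientations are given as a 3x3 rotation matrix whose columns are the frame's x, y, z axes.
In Python, from workcell import manip gives the robot as it stands.
- The arm moves only by the tool arm_command, never from a script. Its argument "commands" is a list of rows, each a list of 7 numbers: the turn, a rotation vector about the world's x, y, z each as a share of 6 degrees, from -1 to 1, then the shift along the world's x, y, z each as a share of 0.03 m, from -1 to 1, then the finger opening in mm, from 0 to 85.4. In form: [[wx, wy, wz, dx, dy, dz, hand], ...]. A call has 1 to 5 rows; each row shifts and turns the commanded pose from where the row before left it; what a row does not reach is not made up. A row lasts 1/12 s, in which the tool goes at most 41.7 mm and 7.16 degrees, less where a joint would pass 70% of its speed; a pose out of reach is approached as far as the arm can. A call with a number of a shift or a turn outside -1 to 1 is refused whole. A call with a gripper value outside its range is refused whole. The fingers move at their own pace and stop on an object; "squeeze" is the grip in N (left out, the last holds). Time passes only in rows, so rows that do not move let the fingers close. It gives the time, the measured TCP pose, the force, the opening and the grip force at its end, in the units of the state.
- manip.get_state(): the state, without advancing time (a new reading comes with each control period).
- manip.get_image(name): name is "scene" or "top" or "wrist"; returns a dict with "image" (384x512x3 uint8, red, green, blue), "mtx" (3x3 intrinsics, pixels), "extrinsics" (4x4, takes a point from camera to world coordinates). Camera axes: x right, y up, looking along -z (the intrinsics and any distortion apply to the point x, -y, -z); pixel columns grow to the right and rows downward; lengths in m; the calibration is good to about 2 mm. A picture is of the moment at which its call begins. There is no depth.
- manip.hand_in(): hands the job in; it is judged then, once.
The state is a dict: "clock": time; "qpos": joint angles; "dq": joint speeds; "joint_efforts": joint torques, N m; "tcp_pos": TCP position; "tcp_rot": TCP orientation; "force": force on the tool from outside, world axes, zero at the start; "ft_torque": the same for the moment, N m; "gripper_width": finger opening in m; "grasp_force": force on a finger pad.
Only numpy, scipy, OpenCV 4.12 (cv2) and the standard library are available. Lean on these libraries where they do the work, as an engineer would, in place of code of your own. Each camera call takes 0.05 s, during which the arm holds its last target. There are 200 camera calls.

## Working session

There is one attempt and no reset: what is moved stays moved. The work goes in short steps, Python scripts to look and compute and a tool call to move; the robot and the scene stay as the last step left them, time stands still between calls to the robot, and variables do not carry over. Pictures are saved under pics/ and viewed, at most 10 in all, crops included, and the job is handed in when it is done.

Besides the shell and the picture viewer there is one more tool, called after "Emit:" as name(argument=value, ...) on one line, values as JSON. arm_command: Moves the arm, as the interface text tells. Its arguments: {"type":"object","properties":{"commands":{"type":"array","items":{"type":"array","items":{"type":"number"}}},"squeeze":{"type":"number"}},"required":["commands"]}

```bash
mkdir -p pics; python3 - <<'E'
from workcell import manip
import cv2,numpy as np
for n in("top","scene"):
    d=manip.get_image(n);np.savez(n+".npz",**d)
    cv2.imwrite(f"pics/{n}0.png",cv2.resize(d["image"][:,:,::-1],(800,600)))
    print(n,d["mtx"].round(1).tolist(),d["extrinsics"].round(3).tolist(),d.keys())
E
```

```text
top [[445.6, 0.0, 245.3], [0.0, 445.6, 193.3], [0.0, 0.0, 1.0]] [[-0.023, 0.994, -0.102, 0.444], [-1.0, -0.023, -0.004, -0.021], [-0.006, 0.102, 0.995, 1.295], [0.0, 0.0, 0.0, 1.0]] dict_keys(['image', 'mtx', 'extrinsics'])
scene [[400.4, 0.0, 247.0], [0.0, 400.4, 193.1], [0.0, 0.0, 1.0]] [[-0.77, -0.386, 0.509, 1.276], [0.638, -0.471, 0.609, 0.847], [0.005, 0.793, 0.609, 0.942], [0.0, 0.0, 0.0, 1.0]] dict_keys(['image', 'mtx', 'extrinsics'])
```

View pics/top0.png

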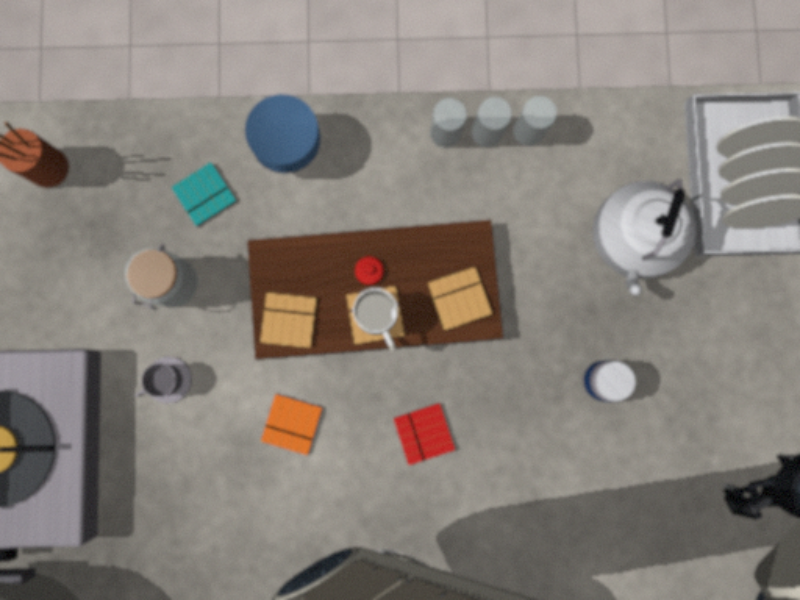

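View pics/scene0.png

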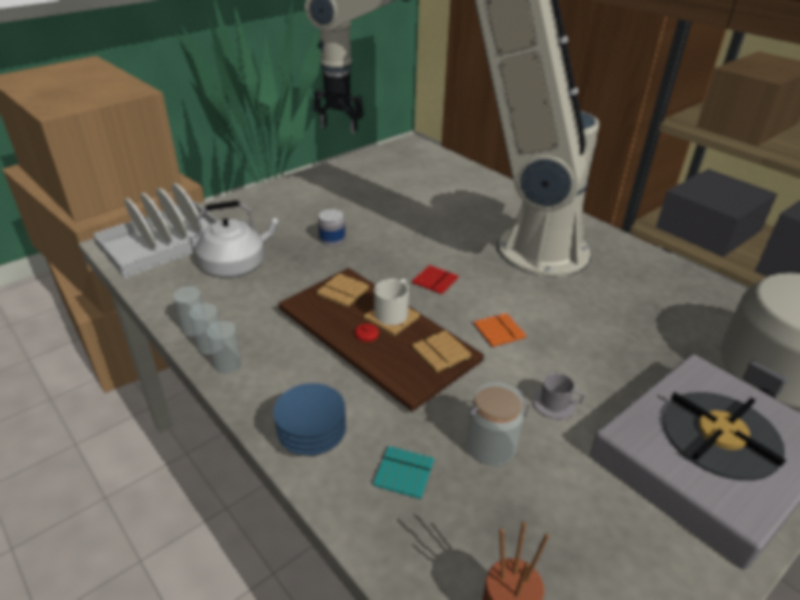

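The top view shows two bare bamboo coasters on the board, at about (288,320) on the left and (460,298) on the right. The mug's coaster is in the middle at (376,315), with the filter cap at (369,270). The orange, red and turquoise squares at (293,425), (425,433) and (205,195) lie on the counter, so they aren't the ones meant. Next I'll measure the board and the coasters.

```bash
cat > h.py <<'E'
import numpy as np,cv2
from workcell import manip
def get(n): return manip.get_image(n)
def ray(d,uv,z):
    uv=np.atleast_2d(np.asarray(uv,float));K=d["mtx"];E=d["extrinsics"]
    c=np.c_[(uv[:,0]-K[0,2])/K[0,0],-(uv[:,1]-K[1,2])/K[1,1],-np.ones(len(uv))]@E[:3,:3].T
    t=(z-E[2,3])/c[:,2]; return (E[:3,3]+c*t[:,None])[:,:2]
def proj(d,p):
    E=d["extrinsics"];c=(np.asarray(p)-E[:3,3])@E[:3,:3];K=d["mtx"]
    return np.array([K[0,0]*c[0]/-c[2]+K[0,2],K[1,1]*-c[1]/-c[2]+K[1,2]])
def masks(d):
    h=cv2.cvtColor(d["image"],cv2.COLOR_RGB2HSV)
    bam=cv2.inRange(h,(10,70,120),(24,190,255))
    brd=cv2.inRange(h,(0,70,20),(18,255,115))
    return bam,brd
def coasters(d,lo=500,z=.05):
    """bamboo blobs with the line closed over: centre, yaw, size"""
    bam,_=masks(d);m=cv2.morphologyEx(bam,cv2.MORPH_CLOSE,np.ones((5,5)))
    out=[]
    for c in cv2.findContours(m,cv2.RETR_EXTERNAL,cv2.CHAIN_APPROX_NONE)[0]:
        if cv2.contourArea(c)<lo: continue
        w=ray(d,c[:,0],z); r=cv2.minAreaRect((w*1000).astype(np.float32))
        a=(r[2]+45)%90-45
        out.append((c[:,0].mean(0).round(),np.round(r[0],1),np.round(r[1],1),round(a,2)))
    return out
E
python3 - <<'E'
from h import *
d=dict(np.load("top.npz"))
bam,brd=masks(d)
for o in coasters(d,300): print(o)
m=cv2.morphologyEx(brd|bam,cv2.MORPH_CLOSE,np.ones((5,5)))
# far edge: per column first row of board
g=cv2.cvtColor(d["image"],cv2.COLOR_RGB2GRAY).astype(float)
pts=[]
for u in range(168,310,2):
    v0=int(154-(u-160)*12/154); seg=cv2.GaussianBlur(g,(3,3),0)[v0-8:v0+9,u]; k=np.argmin(np.diff(seg)); 
    hi,lo=seg[:4].mean(),seg[-4:].mean();h=(hi+lo)/2; i=np.argmax(seg<h); pts.append((u,v0-8+i-1+(seg[i-1]-h)/(seg[i-1]-seg[i])))
w=ray(d,pts,.04); vx,vy,x0,y0=cv2.fitLine((w*1000).astype(np.float32),cv2.DIST_HUBER,0,.1,.01).ravel()
n=np.array([vy,-vx]);n*=np.sign(n[0]); print("edge n yaw",np.degrees(np.arctan2(n[1],n[0])),"offset",n@[x0,y0],"res",np.std((w*1000)@n))
c=max(cv2.findContours(m,0,1)[0],key=lambda c:cv2.contourArea(c) if cv2.pointPolygonTest(c,(235,175),False)>0 else 0)
r=cv2.minAreaRect((ray(d,c[:,0],.04)*1000).astype(np.float32));print("board",r, cv2.boxPoints(r).round())
x,y=150,130
im=cv2.resize(d["image"][130:240,150:335,::-1],None,fx=4,fy=4,interpolation=cv2.INTER_CUBIC)
cv2.imwrite("pics/crop.png",im)
for n_,p in(("cap",(236,173)),("mugtop",(240,199))): print(n_,ray(d,p,.06 if n_=="cap" else .122))
E
```

```text
(array([186., 271.]), array([359.6, 153.1]), array([90.9, 90.2]), -17.69)
(array([184., 205.]), array([544.3, 157.9]), array([92.2, 93.7]), -7.29)
(array([294., 191.]), array([ 576.6, -151.6]), array([93.4, 92.9]), 17.41)
(array([ 98., 175.]), array([635.4, 396.2]), array([80.2, 69.9]), 25.72)
edge n yaw 3.4745352 offset 707.15045 res 0.3033651639913077
board ((597.9666137695312, 1.8101806640625), (218.45335388183594, 449.31280517578125), 3.4717166423797607) [[ 475.  219.]
 [ 503. -229.]
 [ 721. -216.]
 [ 693.  233.]]
cap [[0.62860994 0.0092164 ]]
mugtop [[ 0.54968223 -0.00144302]]
```

View pics/crop.png

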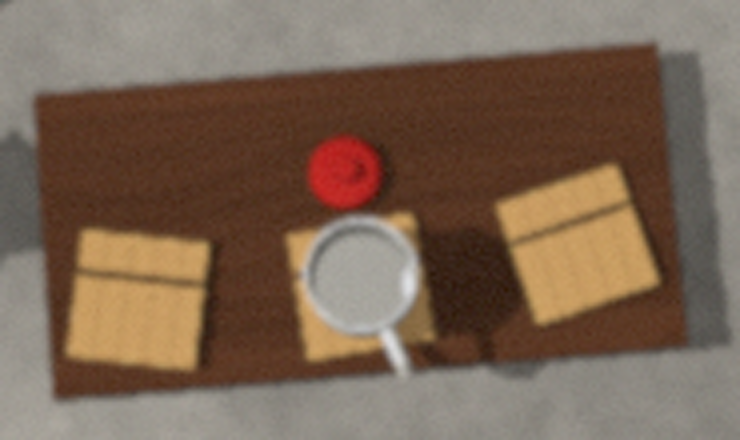

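The crop confirms that the left and right squares are plain bamboo with a dark line near the far side. The middle one carries the mug, and the red cap is in front of it. I'll push each coaster with both fingers about 50 mm apart, which squares it up against the finger line. First I need the tool orientation.

```bash
python3 - <<'E'
from h import *
s=manip.get_state();print(s["tcp_rot"],s["tcp_pos"],s["clock"],s["gripper_width"],s["force"])
E
```

```text
[[ 8.92117720e-01  4.51802700e-01 -5.42909880e-04]
 [ 4.51803025e-01 -8.92116980e-01  1.14901094e-03]
 [ 3.47871205e-05 -1.27034134e-03 -9.99999193e-01]] [ 0.28220636 -0.55718454  0.23863493] 0.1 0.08542436607422568 [-1.32810482 -0.05706137 -0.18109048]
```

Emit:
arm_command(commands=[[0,0,-0.975,0.873,0.916,0,50],[0,0,-0.975,0.873,0.916,0,50],[0,0,-0.975,0.873,0.916,0,50],[0,0,-0.975,0.873,0.916,0,50],[0,0,0,0.873,0.916,0,50]])

```text
clock: 0.52
tcp_pos: [0.414, -0.4187, 0.239]
tcp_rot: [[0.999, 0.053, -0.0], [0.053, -0.999, 0.0], [-0.0, -0.0, -1.0]]
force: [0.5, -0.4, 1.0]
gripper_width: 0.0497
grasp_force: 0.0
```

Emit:
arm_command(commands=[[0,0,0,0.873,0.916,0,50],[0,0,0,0.873,0.916,0,50],[0,0,0,0.873,0.916,0,50],[0,0,0,0.873,0.916,0,50],[0,0,0,0.873,0.916,0,50]])

```text
clock: 0.93
tcp_pos: [0.5451, -0.2811, 0.239]
tcp_rot: [[0.998, 0.06, -0.001], [0.06, -0.998, 0.0], [-0.0, -0.0, -1.0]]
force: [0.2, -0.2, 0.3]
gripper_width: 0.0498
grasp_force: 0.0
```

Emit:
arm_command(commands=[[0,0,0,0.873,0.916,0,50],[0,0,0,0.873,0.916,0,50],[0,0,0,0.873,0.916,0,50],[0,0,0,0.873,0.916,0,50],[0,0,0,0.873,0.916,0,50]])

```text
clock: 1.35
tcp_pos: [0.6761, -0.1437, 0.2389]
tcp_rot: [[0.998, 0.061, -0.001], [0.061, -0.998, 0.0], [-0.001, -0.0, -1.0]]
force: [-0.2, -0.5, 0.3]
gripper_width: 0.0497
grasp_force: 0.0
```

Emit:
arm_command(commands=[[0,0,0,0,0,-1,50],[0,0,0,0,0,-1,50],[0,0,0,0,0,-1,50],[0,0,0,0,0,-1,50],[0,0,0,0,0,-0.5,50]])

```text
clock: 1.77
tcp_pos: [0.6729, -0.1446, 0.0998]
tcp_rot: [[0.998, 0.061, -0.005], [0.061, -0.998, 0.001], [-0.005, -0.001, -1.0]]
force: [-1.3, 0.4, 0.1]
gripper_width: 0.0502
grasp_force: 0.0
```

```bash
python3 - <<'E'
from h import *
s=manip.get_state();R=s["tcp_rot"];print(s["tcp_pos"],s["clock"],s["gripper_width"],s["force"],np.degrees(np.arctan2(R[1,0],R[0,0])))
d=get("scene");u,v=proj(d,s["tcp_pos"]).astype(int);print(u,v)
cv2.imwrite("pics/s1.png",cv2.resize(d["image"][v-60:v+60,u-80:u+80,::-1],None,fx=5,fy=5,interpolation=cv2.INTER_CUBIC))
E
```

```text
[ 0.67291366 -0.14462598  0.09983923] 1.7667 0.050173514680296266 [-1.26094906  0.36399143  0.07604397] 3.476356275095684
198 184
```

View pics/s1.png

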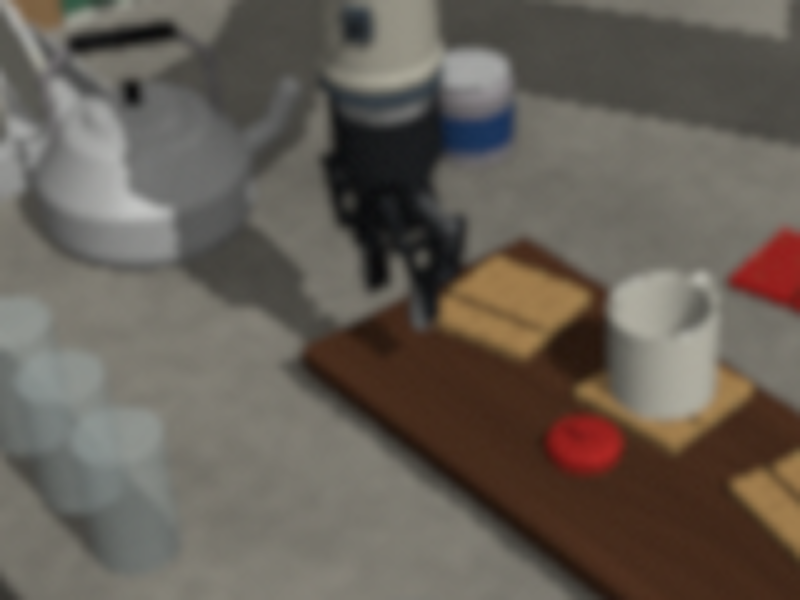

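The gripper hangs over the clear far part of the board at crop (420,320), just in front of the right coaster. I'll find the tip height by touching the board gently.

Emit:
arm_command(commands=[[0,0,0,0,0,-0.8,50],[0,0,0,0,0,-0.5,50],[0,0,0,0,0,-0.1,50],[0,0,0,0,0,0,50]])

```text
clock: 2.15
tcp_pos: [0.6744, -0.1452, 0.0614]
tcp_rot: [[0.998, 0.06, -0.002], [0.06, -0.998, 0.001], [-0.002, -0.001, -1.0]]
force: [-0.7, 0.5, 0.3]
gripper_width: 0.0501
grasp_force: 0.0
```

Emit:
arm_command(commands=[[0,0,0,0,0,-0.1,50],[0,0,0,0,0,0,50]])

```text
clock: 2.32
tcp_pos: [0.6758, -0.1455, 0.0602]
tcp_rot: [[0.998, 0.06, 0.001], [0.06, -0.998, -0.0], [0.001, 0.0, -1.0]]
force: [0.3, 0.1, 0.3]
gripper_width: 0.0503
grasp_force: 0.0
```

Emit:
arm_command(commands=[[0,0,0,0,0,-0.07,50],[0,0,0,0,0,0,50]])

```text
clock: 2.48
tcp_pos: [0.6756, -0.1454, 0.0578]
tcp_rot: [[0.998, 0.06, 0.001], [0.06, -0.998, -0.0], [0.001, 0.0, -1.0]]
force: [0.4, -0.7, 0.3]
gripper_width: 0.0501
grasp_force: 0.0
```

Emit:
arm_command(commands=[[0,0,0,0,0,-0.07,50],[0,0,0,0,0,0,50]])

```text
clock: 2.65
tcp_pos: [0.6752, -0.1454, 0.0551]
tcp_rot: [[0.998, 0.06, 0.0], [0.06, -0.998, -0.0], [0.0, 0.0, -1.0]]
force: [-0.2, -0.4, 0.4]
gripper_width: 0.05
grasp_force: 0.0
```

Emit:
arm_command(commands=[[0,0,0,0,0,-0.1,50],[0,0,0,0,0,0,50]])

```text
clock: 2.82
tcp_pos: [0.675, -0.1453, 0.0516]
tcp_rot: [[0.998, 0.06, -0.0], [0.06, -0.998, 0.0], [-0.0, -0.0, -1.0]]
force: [-0.5, -0.4, -0.7]
gripper_width: 0.0499
grasp_force: 0.0
```

Emit:
arm_command(commands=[[0,0,0,0,0,-0.07,50],[0,0,0,0,0,0,50]])

```text
clock: 2.98
tcp_pos: [0.675, -0.1453, 0.0495]
tcp_rot: [[0.998, 0.06, -0.001], [0.06, -0.998, 0.0], [-0.001, -0.0, -1.0]]
force: [0.1, 0.5, -0.3]
gripper_width: 0.0495
grasp_force: 0.0
```

Emit:
arm_command(commands=[[0,0,0,0,0,-0.05,50],[0,0,0,0,0,0,50]])

```text
clock: 3.15
tcp_pos: [0.6751, -0.1453, 0.0482]
tcp_rot: [[0.998, 0.06, -0.0], [0.06, -0.998, 0.0], [-0.0, -0.0, -1.0]]
force: [0.5, -0.0, -0.4]
gripper_width: 0.0501
grasp_force: 0.0
```

Emit:
arm_command(commands=[[0,0,0,0,0,-0.05,50],[0,0,0,0,0,0,50]])

```text
clock: 3.32
tcp_pos: [0.6751, -0.1454, 0.0468]
tcp_rot: [[0.998, 0.06, -0.0], [0.06, -0.998, 0.0], [-0.0, -0.0, -1.0]]
force: [-0.6, 0.2, 0.9]
gripper_width: 0.0499
grasp_force: 0.0
```

Emit:
arm_command(commands=[[0,0,0,0,0,-0.05,50],[0,0,0,0,0,0,50]])

```text
clock: 3.48
tcp_pos: [0.6751, -0.1454, 0.0452]
tcp_rot: [[0.998, 0.06, -0.0], [0.06, -0.998, 0.0], [-0.0, -0.0, -1.0]]
force: [0.5, -0.9, -0.6]
gripper_width: 0.05
grasp_force: 0.0
```

Emit:
arm_command(commands=[[0,0,0,0,0,-0.05,50],[0,0,0,0,0,0,50]])

```text
clock: 3.65
tcp_pos: [0.6753, -0.1454, 0.0451]
tcp_rot: [[0.998, 0.06, -0.0], [0.06, -0.998, 0.0], [-0.0, -0.0, -1.0]]
force: [-4.8, 1.3, 10.2]
gripper_width: 0.0499
grasp_force: 5.0
```

Contact at TCP z ≈ 0.045, so pushing at 0.048 puts the tips 3 mm above the board. Next I go up, back behind the right coaster, and down.

Emit:
arm_command(commands=[[0,0,0,0,0,1,50],[0,0,0,0,0,0.7,50],[0,0,0,-0.927,-0.056,0,50],[0,0,0,-0.927,-0.056,0,50],[0,0,0,-0.927,-0.056,0,50]])

```text
clock: 4.07
tcp_pos: [0.5912, -0.1504, 0.0954]
tcp_rot: [[0.998, 0.061, 0.001], [0.061, -0.998, -0.0], [0.001, 0.0, -1.0]]
force: [0.2, -0.1, -0.5]
gripper_width: 0.0498
grasp_force: 0.0
```

Emit:
arm_command(commands=[[0,0,0,-0.927,-0.056,0,50],[0,0,0,-0.927,-0.056,0,50],[0,0,0,-0.927,-0.056,0,50],[0,0,0,-0.927,-0.056,0,50],[0,0,0,0,0,0,50]])

```text
clock: 4.48
tcp_pos: [0.4749, -0.1565, 0.0944]
tcp_rot: [[0.998, 0.06, -0.005], [0.06, -0.998, 0.001], [-0.005, -0.002, -1.0]]
force: [0.4, 0.4, -0.9]
gripper_width: 0.0503
grasp_force: 0.0
```

Emit:
arm_command(commands=[[0,0,0,0,0,-0.8,50],[0,0,0,0,0,-0.6,50],[0,0,0,0,0,-0.16,50],[0,0,0,0,0,0,50]])

```text
clock: 4.82
tcp_pos: [0.4801, -0.1569, 0.0472]
tcp_rot: [[0.998, 0.06, -0.002], [0.06, -0.998, 0.001], [-0.002, -0.001, -1.0]]
force: [-0.3, -0.5, 0.2]
gripper_width: 0.0502
grasp_force: 0.0
```

Emit:
arm_command(commands=[[0,0,0,0.4,0.024,0.03,50],[0,0,0,0.3,0.018,0,50],[0,0,0,0.3,0.018,0,50],[0,0,0,0.3,0.018,0,50],[0,0,0,0.3,0.018,0,50]])

```text
clock: 5.23
tcp_pos: [0.5302, -0.1542, 0.0496]
tcp_rot: [[0.998, 0.061, 0.001], [0.061, -0.998, -0.0], [0.001, 0.0, -1.0]]
force: [-0.0, 0.6, 0.9]
gripper_width: 0.0497
grasp_force: 0.2
```

Emit:
arm_command(commands=[[0,0,0,0.3,0.018,0,50],[0,0,0,0.3,0.018,0,50],[0,0,0,0.3,0.018,0,50],[0,0,0,0.3,0.018,0,50],[0,0,0,0.3,0.018,0,50]])

```text
clock: 5.65
tcp_pos: [0.5744, -0.1515, 0.049]
tcp_rot: [[0.998, 0.06, -0.0], [0.06, -0.998, 0.0], [-0.0, -0.0, -1.0]]
force: [-0.5, 0.3, -0.1]
gripper_width: 0.0503
grasp_force: 0.5
```

Emit:
arm_command(commands=[[0,0,0,0.3,0.018,0,50],[0,0,0,0.3,0.018,0,50],[0,0,0,0.2,0.012,0,50],[0,0,0,0.1,0.006,0,50],[0,0,0,0,0,0,50]])

```text
clock: 6.07
tcp_pos: [0.6014, -0.1499, 0.0491]
tcp_rot: [[0.998, 0.061, 0.001], [0.061, -0.998, -0.0], [0.001, 0.0, -1.0]]
force: [0.4, 0.2, -0.8]
gripper_width: 0.0498
grasp_force: 0.0
```

```bash
cat > m.py <<'E'
from h import *
n=np.array([.99816,.0606])
def rep(dd=None):
    d=dd or get("top"); s=manip.get_state()
    print("tcp",s["tcp_pos"].round(4),"n",round(n@s["tcp_pos"][:2]*1000,1),s["clock"])
    for o in coasters(d,300):
        if abs(o[0][1]-185)<50 and o[0][0]>140: print(o,"n",round(n@o[1],1))
    return d
E
python3 - <<'E'
from m import *
d=rep()
cv2.imwrite("pics/t2.png",cv2.resize(d["image"][110:260,140:340,::-1],None,fx=4,fy=4,interpolation=cv2.INTER_CUBIC))
E
```

```text
tcp [ 0.6007 -0.1499  0.049 ] n 590.5 6.1167
(array([184., 205.]), array([544.1, 157.5]), array([93.5, 94.7]), -7.11) n 552.6
```

View pics/t2.png

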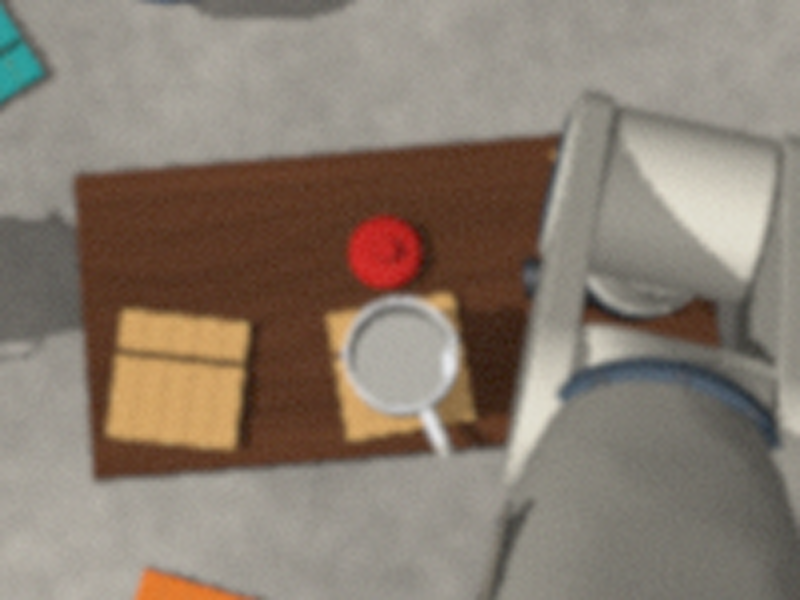

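The arm hides the right coaster from the top camera. I'll push 36 mm further, still short of the target, and check in the scene view.

Emit:
arm_command(commands=[[0,0,0,0.3,0.018,0,50],[0,0,0,0.3,0.018,0,50],[0,0,0,0.3,0.018,0,50],[0,0,0,0.2,0.012,0,50],[0,0,0,0.1,0.006,0,50]])

```text
clock: 6.53
tcp_pos: [0.638, -0.1477, 0.0492]
tcp_rot: [[0.998, 0.061, 0.001], [0.061, -0.998, -0.0], [0.001, 0.0, -1.0]]
force: [-1.6, -0.7, 0.2]
gripper_width: 0.0501
grasp_force: 0.4
```

Emit:
arm_command(commands=[[0,0,0,0,0,0,50],[0,0,0,0,0,0,50]])

```text
clock: 6.7
tcp_pos: [0.6366, -0.1477, 0.0489]
tcp_rot: [[0.998, 0.061, -0.0], [0.061, -0.998, 0.0], [-0.0, -0.0, -1.0]]
force: [-0.0, 1.3, 0.4]
gripper_width: 0.0495
grasp_force: 0.0
```

```bash
python3 - <<'E'
from m import *
s=manip.get_state();print(s["tcp_pos"],n@s["tcp_pos"][:2])
d=get("scene");
for o in coasters(d,200): print(o,n@o[1])
u,v=proj(d,[.69,-.14,.05]).astype(int);print(u,v)
cv2.imwrite("pics/s2.png",cv2.resize(d["image"][v-45:v+45,u-60:u+60,::-1],None,fx=6,fy=6,interpolation=cv2.INTER_CUBIC))
E
```

```text
[ 0.63659321 -0.1476627   0.04892045] 0.6264735186880502
(array([464., 274.]), array([287.9, 651. ]), array([80.3, 79.2]), 3.05) 326.820864
(array([317., 260.]), array([577. , 337.7]), array([83.7, 63.5]), -34.61) 596.40294
(array([283., 224.]), array([544.7, 158.3]), array([96.4, 90.3]), -7.65) 553.290732
(array([192., 197.]), array([ 695.7, -155. ]), array([90.8, 99.3]), 3.3) 685.026912
(array([ 54., 211.]), array([1101.2, -423.4]), array([507.9,  30.5]), -6.31) 1073.515752
(array([ 63., 100.]), array([  682.3, -1576.1]), array([1711.4,  580.7]), -12.46) 585.532908
196 197
```

View pics/s2.png

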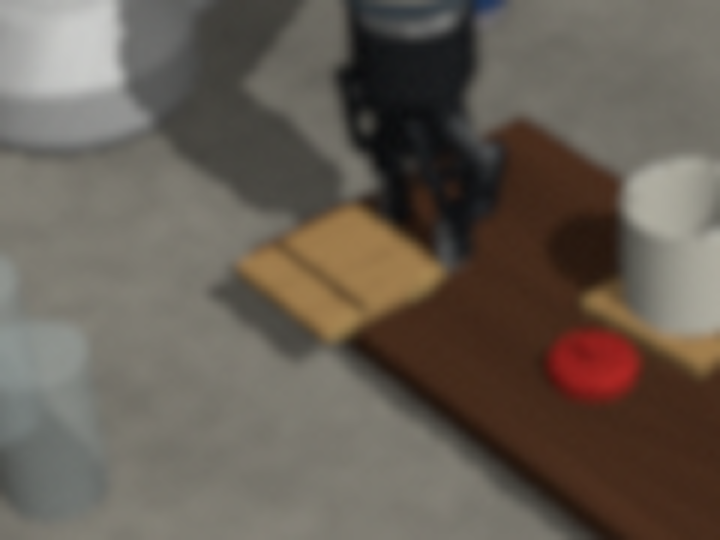

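The right coaster is now flush with the fingers at about 3.3° yaw, with its line at crop (325,275) close to the edge. I'll retract, cross above the mug to behind the left coaster, and measure from the top there.

Emit:
arm_command(commands=[[0,0,0,-0.5,-0.03,0,50],[0,0,0,0,0,1,50],[0,0,0,0,0,1,50],[0,0,0,0,0,1,50],[0,0,0,0,0,1,50]])

```text
clock: 7.17
tcp_pos: [0.6208, -0.1487, 0.1703]
tcp_rot: [[0.998, 0.06, -0.001], [0.06, -0.998, 0.0], [-0.001, -0.0, -1.0]]
force: [0.5, -0.4, -0.5]
gripper_width: 0.0499
grasp_force: 0.0
```

Emit:
arm_command(commands=[[0,0,0,-0.8,0.5,0.4,50],[0,0,0,-0.8,0.9,0,50],[0,0,0,-0.8,0.9,0,50],[0,0,0,-0.8,0.9,0,50],[0,0,0,-0.8,0.9,0,50]])

```text
clock: 7.58
tcp_pos: [0.4998, -0.0249, 0.1811]
tcp_rot: [[0.998, 0.06, 0.0], [0.06, -0.998, 0.0], [0.0, -0.0, -1.0]]
force: [0.0, 1.0, 1.0]
gripper_width: 0.0501
grasp_force: 0.0
```

Emit:
arm_command(commands=[[0,0,0,-0.8,0.9,0,50],[0,0,0,-0.7,1,0,50],[0,0,0,0,1,0,50],[0,0,0,0,1,0,50],[0,0,0,0,1,0,50]])

```text
clock: 8.0
tcp_pos: [0.4557, 0.1225, 0.1814]
tcp_rot: [[0.998, 0.06, 0.001], [0.06, -0.998, 0.0], [0.001, -0.0, -1.0]]
force: [0.8, -0.7, -0.2]
gripper_width: 0.0501
grasp_force: 0.0
```

Emit:
arm_command(commands=[[0,0,0,0,1,0,50],[0,0,0,0,0,0,50]])

```text
clock: 8.17
tcp_pos: [0.4566, 0.1552, 0.1815]
tcp_rot: [[0.998, 0.062, 0.001], [0.062, -0.998, 0.002], [0.001, -0.002, -1.0]]
force: [-0.5, 0.2, 0.6]
gripper_width: 0.0501
grasp_force: 0.0
```

```bash
cat >> m.py <<'E'
def edge_line(d,yc):
    """coaster line vs board edge, in the top view: dark line centre n and edge"""
    pass
E
python3 - <<'E'
from m import *
rep()
E
```

```text
tcp [0.4562 0.1533 0.1812] n 464.7 8.2167
(array([187., 202.]), array([544.1, 157.3]), array([93.1, 94.7]), -7.04) n 552.6
(array([294., 149.]), array([ 694.1, -155.5]), array([92.5, 94. ]), 3.1) n 683.4
```

Emit:
arm_command(commands=[[0,0,0,0,0,-1,50],[0,0,0,0,0,-1,50],[0,0,0,0,0,-1,50],[0,0,0,0,0,-1,50],[0,0,0,0,0,-0.3,50]])

```text
clock: 8.63
tcp_pos: [0.454, 0.1496, 0.0489]
tcp_rot: [[0.998, 0.06, -0.005], [0.06, -0.998, -0.002], [-0.005, 0.002, -1.0]]
force: [-0.9, -0.4, -0.3]
gripper_width: 0.05
grasp_force: 0.0
```

Emit:
arm_command(commands=[[0,0,0,0,0,-0.1,50],[0,0,0,0,0,0,50],[0,0,0,0,0,0,50]])

```text
clock: 8.88
tcp_pos: [0.4574, 0.1513, 0.0503]
tcp_rot: [[0.998, 0.06, 0.001], [0.06, -0.998, 0.0], [0.001, -0.0, -1.0]]
force: [0.7, -0.4, 0.6]
gripper_width: 0.0498
grasp_force: 0.0
```

Emit:
arm_command(commands=[[0,0,0,0.3,0.018,-0.05,50],[0,0,0,0.3,0.018,0,50],[0,0,0,0.3,0.018,0,50],[0,0,0,0.3,0.018,0,50],[0,0,0,0.3,0.018,0,50]])

```text
clock: 9.3
tcp_pos: [0.5031, 0.1542, 0.048]
tcp_rot: [[0.998, 0.06, 0.001], [0.06, -0.998, 0.0], [0.001, -0.0, -1.0]]
force: [-0.6, 0.2, 0.4]
gripper_width: 0.0499
grasp_force: 0.2
```

Emit:
arm_command(commands=[[0,0,0,0.3,0.018,0,50],[0,0,0,0.3,0.018,0,50],[0,0,0,0.3,0.018,0,50],[0,0,0,0.3,0.018,0,50],[0,0,0,0.3,0.018,0,50]])

```text
clock: 9.72
tcp_pos: [0.5474, 0.1567, 0.0475]
tcp_rot: [[0.998, 0.06, -0.0], [0.06, -0.998, -0.0], [-0.0, 0.0, -1.0]]
force: [0.1, 0.1, 1.5]
gripper_width: 0.05
grasp_force: 0.4
```

Emit:
arm_command(commands=[[0,0,0,0.3,0.018,0,50],[0,0,0,0.3,0.018,0,50],[0,0,0,0.3,0.018,0,50],[0,0,0,0.3,0.018,0,50],[0,0,0,0.3,0.018,0,50]])

```text
clock: 10.13
tcp_pos: [0.5925, 0.1595, 0.0475]
tcp_rot: [[0.998, 0.06, 0.0], [0.06, -0.998, 0.0], [0.0, -0.0, -1.0]]
force: [-0.2, -0.1, 0.8]
gripper_width: 0.0504
grasp_force: 0.1
```

Emit:
arm_command(commands=[[0,0,0,0.3,0.018,0,50],[0,0,0,0.3,0.018,0,50],[0,0,0,0.2,0.012,0,50],[0,0,0,0.1,0.006,0,50],[0,0,0,0,0,0,50]])

```text
clock: 10.55
tcp_pos: [0.6193, 0.1611, 0.0476]
tcp_rot: [[0.998, 0.06, 0.001], [0.06, -0.998, 0.0], [0.001, -0.0, -1.0]]
force: [0.1, -0.6, 0.3]
gripper_width: 0.0501
grasp_force: 0.0
```

```bash
python3 - <<'E'
from m import *
rep()
d=get("scene")
for o in coasters(d,300)[:6]: print(o,n@o[1])
E
```

```text
tcp [0.6187 0.161  0.0475] n 627.3 10.6
(array([294., 149.]), array([ 695.6, -155.4]), array([89.9, 94.6]), 3.47) n 684.9
(array([464., 274.]), array([287.9, 651. ]), array([80.3, 79.2]), 3.05) 326.820864
(array([255., 244.]), array([675.3, 173.3]), array([89.6, 94.3]), 3.77) 684.559428
(array([191., 198.]), array([ 699.6, -154.3]), array([81.2, 99.5]), 2.21) 688.962156
(array([ 54., 211.]), array([1101.2, -423.4]), array([507.9,  30.5]), -6.31) 1073.515752
(array([ 63., 100.]), array([  682.2, -1576. ]), array([1711.3,  580.5]), -12.44) 585.4391520000001
```

Emit:
arm_command(commands=[[0,0,0,-0.5,-0.03,0,50],[0,0,0,0,0,1,50],[0,0,0,0,0,1,50],[0,0,0,0,0,1,50],[0,0,0,0,0,1,50]])

```text
clock: 11.07
tcp_pos: [0.6027, 0.1601, 0.1688]
tcp_rot: [[0.998, 0.06, -0.001], [0.06, -0.998, -0.0], [-0.001, 0.0, -1.0]]
force: [1.4, 0.1, -0.5]
gripper_width: 0.05
grasp_force: 0.0
```

Emit:
arm_command(commands=[[0,0,0,-0.8,-0.5,0.5,50],[0,0,0,-0.8,-0.9,0,50],[0,0,0,-0.8,-0.9,0,50],[0,0,0,-0.8,-0.9,0,50],[0,0,0,-0.8,-0.9,0,50]])

```text
clock: 11.48
tcp_pos: [0.4817, 0.0363, 0.1827]
tcp_rot: [[0.998, 0.061, 0.0], [0.061, -0.998, -0.0], [0.0, 0.0, -1.0]]
force: [0.7, -1.1, 0.2]
gripper_width: 0.0501
grasp_force: 0.0
```

```bash
cat >> m.py <<'E'
t=np.array([-.0606,.99816])
def line_fit(P):
    vx,vy,x0,y0=cv2.fitLine(P.astype(np.float32),cv2.DIST_HUBER,0,.1,.01).ravel()
    q=np.array([vy,-vx]);q*=np.sign(q[0]);return q,np.array([x0,y0])
def prof(d,s,n0,n1,z):
    """grey along the board normal at lateral s (mm), heights z (mm)"""
    ns=np.arange(n0,n1,.25);g=cv2.GaussianBlur(cv2.cvtColor(d["image"],7),(3,3),0).astype(np.float32)
    uv=np.array([proj(d,[*(a*n+s*t)/1000,z/1000]) for a in ns],np.float32)
    return ns,cv2.remap(g,uv[:,:1],uv[:,1:],cv2.INTER_CUBIC).ravel()
def line_of(d,s0,nc):
    P=[]
    for s in np.arange(s0-36,s0+37,3):
        ns,p=prof(d,s,nc+3,nc+27,50)
        b=np.interp(ns,[ns[0],ns[-1]],[p[:12].mean(),p[-12:].mean()])-p; b[b<.4*b.max()]=0
        c=(b*ns).sum()/b.sum(); P.append(c*n+s*t)
    q,c=line_fit(np.array(P));r=np.degrees(np.arctan2(q[1],q[0]));print("line n",round(float(n@c),2),"s",round(float(t@c),1),"yaw",round(float(r),2))
def edge_of(d,s0,s1):
    P=[]
    for s in np.arange(s0,s1,3):
        ns,p=prof(d,s,690,725,40);h=(p[:20].mean()+p[-20:].mean())/2
        P.append(ns[np.argmax(p>h)]*n+s*t)
    q,c=line_fit(np.array(P));print("edge n",round(float(n@c),2),"yaw",round(float(np.degrees(np.arctan2(q[1],q[0]))),2))
E
python3 - <<'E'
from m import *
d=rep()
for i in range(2):
    line_of(d,-196+0,684);line_of(d,132,684);edge_of(d,-120,60);edge_of(d,-120,-30);edge_of(d,-30,60);d=get("top")
cv2.imwrite("pics/t3.png",cv2.resize(d["image"][110:240,145:335,::-1],None,fx=4,fy=4,interpolation=cv2.INTER_CUBIC))
E
```

```text
tcp [0.4765 0.0329 0.1818] n 477.6 11.5333
(array([178., 159.]), array([675.2, 173.1]), array([92.6, 94.6]), 2.78) n 684.4
(array([294., 149.]), array([ 694.2, -155.3]), array([92.5, 93.8]), 3.41) n 683.5
line n 699.76 s -190.6 yaw 2.94
line n 700.21 s 141.6 yaw 3.69
edge n 707.62 yaw 3.01
edge n 707.47 yaw 3.43
edge n 708.27 yaw -0.13
line n 699.75 s -197.2 yaw 3.03
line n 700.26 s 132.0 yaw 3.49
edge n 707.45 yaw 3.46
edge n 707.47 yaw 3.55
edge n 708.25 yaw -0.25
```

View pics/t3.png

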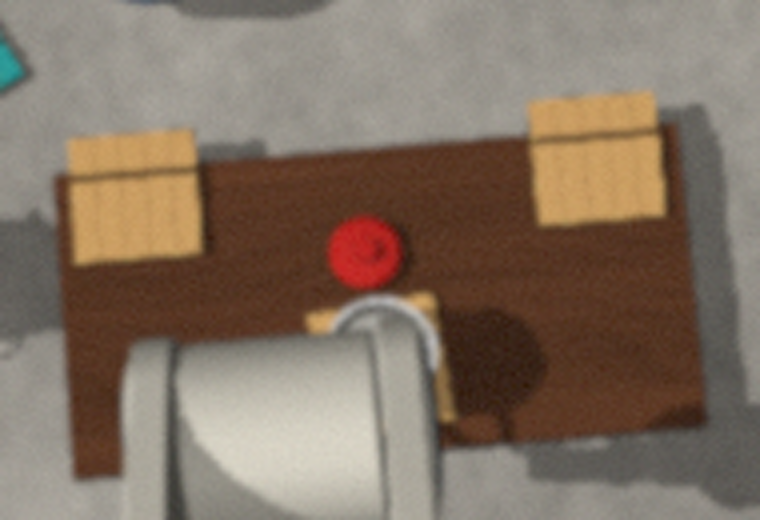

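The top view shows both coasters square with the edge, each line still about 7 mm short of it. The right one is at crop (595,135) and needs +7.5 mm, the left at crop (135,175) and needs +7 mm. I'll nudge the right one first.

Emit:
arm_command(commands=[[0,0,0,0.7,-0.91,0,50],[0,0,0,0.7,-0.91,0,50],[0,0,0,0.7,-0.91,0,50],[0,0,0,0.7,-0.91,0,50],[0,0,0,0.7,-0.91,0,50]])

```text
clock: 12.05
tcp_pos: [0.5903, -0.1001, 0.1827]
tcp_rot: [[0.998, 0.061, 0.001], [0.061, -0.998, 0.0], [0.001, -0.0, -1.0]]
force: [0.7, -0.9, 0.2]
gripper_width: 0.0499
grasp_force: 0.0
```

Emit:
arm_command(commands=[[0,0,0,0.6,-0.91,0,50],[0,0,0,0.6,-0.91,0,50],[0,0,0,0,0,0,50],[0,0,0,0,0,-1,50],[0,0,0,0,0,-1,50]])

```text
clock: 12.47
tcp_pos: [0.6269, -0.1541, 0.1234]
tcp_rot: [[0.998, 0.06, 0.005], [0.06, -0.998, -0.001], [0.005, 0.001, -1.0]]
force: [-0.8, -0.5, -0.3]
gripper_width: 0.0498
grasp_force: 0.0
```

Emit:
arm_command(commands=[[0,0,0,0,0,-0.7,50],[0,0,0,0,0,0,50],[0,0,0,0,0,0,50]])

```text
clock: 12.72
tcp_pos: [0.6243, -0.1531, 0.1007]
tcp_rot: [[0.998, 0.061, -0.002], [0.061, -0.998, 0.001], [-0.002, -0.001, -1.0]]
force: [0.2, -0.5, 0.9]
gripper_width: 0.0501
grasp_force: 0.0
```

Emit:
arm_command(commands=[[0,0,0,-0.1,-0.17,-0.8,50],[0,0,0,0,0,-0.7,50],[0,0,0,0,0,-0.26,50],[0,0,0,0,0,0,50],[0,0,0,0,0,0,50]])

```text
clock: 13.13
tcp_pos: [0.6225, -0.159, 0.0501]
tcp_rot: [[0.998, 0.061, 0.001], [0.061, -0.998, -0.0], [0.001, 0.0, -1.0]]
force: [-0.1, -0.9, 0.1]
gripper_width: 0.05
grasp_force: 0.0
```

Emit:
arm_command(commands=[[0,0,0,0.25,0.015,-0.05,50],[0,0,0,0.15,0.009,0,50],[0,0,0,0.1,0.006,0,50],[0,0,0,0.08,0.005,0,50],[0,0,0,0.07,0.004,0,50]])

```text
clock: 13.55
tcp_pos: [0.6415, -0.1578, 0.0477]
tcp_rot: [[0.998, 0.061, 0.0], [0.061, -0.998, -0.0], [0.0, 0.0, -1.0]]
force: [-0.5, 0.6, 0.8]
gripper_width: 0.0497
grasp_force: 0.4
```

Emit:
arm_command(commands=[[0,0,0,0.05,0.003,0,50],[0,0,0,0,0,0,50],[0,0,0,0,0,0,50]])

```text
clock: 13.8
tcp_pos: [0.6426, -0.1578, 0.0472]
tcp_rot: [[0.998, 0.06, 0.0], [0.06, -0.998, 0.0], [0.0, -0.0, -1.0]]
force: [0.3, 0.5, 0.4]
gripper_width: 0.0498
grasp_force: 0.0
```

Emit:
arm_command(commands=[[0,0,0,0.04,0.002,0,50],[0,0,0,0.04,0.002,0,50],[0,0,0,0.03,0.002,0,50],[0,0,0,0,0,0,50],[0,0,0,0,0,0,50]])

```text
clock: 14.22
tcp_pos: [0.646, -0.1576, 0.0473]
tcp_rot: [[0.998, 0.06, 0.0], [0.06, -0.998, -0.0], [0.0, 0.0, -1.0]]
force: [-0.2, 0.3, 0.4]
gripper_width: 0.0503
grasp_force: 0.0
```

Emit:
arm_command(commands=[[0,0,0,-0.5,-0.03,0,50],[0,0,0,0,0,1,50],[0,0,0,0,0,1,50],[0,0,0,0,0,1,50],[0,0,0,0,0,1,50]])

```text
clock: 14.63
tcp_pos: [0.6306, -0.1585, 0.1685]
tcp_rot: [[0.998, 0.06, -0.0], [0.06, -0.998, 0.0], [-0.0, -0.0, -1.0]]
force: [-0.4, 0.9, 0.2]
gripper_width: 0.0497
grasp_force: 0.0
```

Emit:
arm_command(commands=[[0,0,0,-0.08,0.6,0.5,50],[0,0,0,-0.08,1,0,50],[0,0,0,-0.08,1,0,50],[0,0,0,-0.08,1,0,50],[0,0,0,-0.08,1,0,50]])

```text
clock: 15.05
tcp_pos: [0.6186, -0.0194, 0.1826]
tcp_rot: [[0.998, 0.06, 0.001], [0.06, -0.998, 0.0], [0.001, -0.0, -1.0]]
force: [0.2, 0.7, -0.3]
gripper_width: 0.0499
grasp_force: 0.0
```

Emit:
arm_command(commands=[[0,0,0,-0.08,1,0,50],[0,0,0,-0.08,1,0,50],[0,0,0,-0.08,1,0,50],[0,0,0,-0.08,1,0,50],[0,0,0,-0.08,1,0,50]])

```text
clock: 15.47
tcp_pos: [0.6066, 0.1309, 0.1825]
tcp_rot: [[0.998, 0.06, 0.0], [0.06, -0.998, 0.0], [0.0, -0.0, -1.0]]
force: [0.2, -0.8, -0.3]
gripper_width: 0.0502
grasp_force: 0.0
```

Emit:
arm_command(commands=[[0,0,0,-0.08,1,0,50],[0,0,0,0,0.3,0,50],[0,0,0,0,0,-1,50],[0,0,0,0,0,-1,50],[0,0,0,0,0,-0.7,50]])

```text
clock: 15.88
tcp_pos: [0.6038, 0.1683, 0.0995]
tcp_rot: [[0.998, 0.061, -0.001], [0.061, -0.998, -0.0], [-0.001, 0.0, -1.0]]
force: [-1.0, -0.9, -0.4]
gripper_width: 0.05
grasp_force: 0.0
```

```bash
python3 - <<'E'
from m import *
d=rep()
for i in range(2): line_of(d,-197,692.3);edge_of(d,-120,20);d=get("top")
E
```

```text
tcp [0.6015 0.1675 0.0957] n 610.6 15.9333
(array([293., 147.]), array([ 701.3, -154.9]), array([92.6, 94.3]), 3.27) n 690.6
line n 706.9 s -193.4 yaw 3.58
edge n 707.47 yaw 3.38
line n 706.93 s -187.4 yaw 3.57
edge n 707.47 yaw 3.46
```

The right coaster's line is within 0.5 mm of the edge and square with it. Now I'll nudge the left one.

Emit:
arm_command(commands=[[0,0,0,0,0,-0.8,50],[0,0,0,0,0,-0.6,50],[0,0,0,0,0,-0.2,50],[0,0,0,0,0,0,50],[0,0,0,0,0,0,50]])

```text
clock: 16.45
tcp_pos: [0.6054, 0.1685, 0.0547]
tcp_rot: [[0.998, 0.06, 0.001], [0.06, -0.998, 0.0], [0.001, -0.0, -1.0]]
force: [-0.8, -0.2, 0.0]
gripper_width: 0.0498
grasp_force: 0.0
```

Emit:
arm_command(commands=[[0,0,0,0,0,-0.22,50],[0,0,0,0.2,0.012,0,50],[0,0,0,0.12,0.007,0,50],[0,0,0,0.1,0.006,0,50],[0,0,0,0.08,0.005,0,50]])

```text
clock: 16.87
tcp_pos: [0.6203, 0.1695, 0.0471]
tcp_rot: [[0.998, 0.06, 0.001], [0.06, -0.998, 0.0], [0.001, -0.0, -1.0]]
force: [-1.2, 0.4, 1.3]
gripper_width: 0.0497
grasp_force: 0.4
```

Emit:
arm_command(commands=[[0,0,0,0.06,0.004,0,50],[0,0,0,0.05,0.003,0,50],[0,0,0,0,0,0,50],[0,0,0,0,0,0,50]])

```text
clock: 17.2
tcp_pos: [0.6228, 0.1696, 0.0466]
tcp_rot: [[0.998, 0.06, 0.0], [0.06, -0.998, 0.0], [0.0, -0.0, -1.0]]
force: [-0.4, 0.6, 0.1]
gripper_width: 0.0497
grasp_force: 0.0
```

Emit:
arm_command(commands=[[0,0,0,0.04,0.002,0,50],[0,0,0,0.04,0.002,0,50],[0,0,0,0.04,0.003,0,50],[0,0,0,0,0,0,50],[0,0,0,0,0,0,50]])

```text
clock: 17.62
tcp_pos: [0.6265, 0.1698, 0.0467]
tcp_rot: [[0.998, 0.06, 0.0], [0.06, -0.998, 0.0], [0.0, -0.0, -1.0]]
force: [-0.1, 0.1, -0.8]
gripper_width: 0.0497
grasp_force: 0.0
```

Emit:
arm_command(commands=[[0,0,0,-0.5,-0.03,0,50],[0,0,0,0,0,1,50],[0,0,0,0,0,1,50],[0,0,0,0,0,1,50],[0,0,0,0,0,1,50]])

```text
clock: 18.03
tcp_pos: [0.6111, 0.1689, 0.1679]
tcp_rot: [[0.998, 0.06, -0.0], [0.06, -0.998, -0.0], [-0.0, 0.0, -1.0]]
force: [0.7, -0.1, -0.3]
gripper_width: 0.0501
grasp_force: 0.0
```

Emit:
arm_command(commands=[[0,0,0,-0.8,-0.5,0.5,50],[0,0,0,-0.8,-0.9,0,50],[0,0,0,-0.8,-0.9,0,50],[0,0,0,-0.8,-0.9,0,50],[0,0,0,-0.8,-0.9,0,50]])

```text
clock: 18.45
tcp_pos: [0.4901, 0.045, 0.1819]
tcp_rot: [[0.998, 0.061, 0.001], [0.061, -0.998, -0.0], [0.001, 0.0, -1.0]]
force: [-0.6, -1.3, 0.8]
gripper_width: 0.0499
grasp_force: 0.0
```

Emit:
arm_command(commands=[[0,0,0,-1,0,0,50],[0,0,0,-1,0,0,50],[0,0,0,-1,0,0,50],[0,0,0,0,0,0,50],[0,0,0,0,0,0,50]])

```text
clock: 18.87
tcp_pos: [0.4004, 0.0458, 0.182]
tcp_rot: [[0.998, 0.06, 0.001], [0.06, -0.998, 0.0], [0.001, -0.0, -1.0]]
force: [0.3, 0.3, 0.2]
gripper_width: 0.0498
grasp_force: 0.0
```

```bash
python3 - <<'E'
from m import *
d=rep()
for i in range(2): line_of(d,-197,692.3);line_of(d,132,692.3);edge_of(d,-120,20);d=get("top")
cv2.imwrite("pics/t4.png",cv2.resize(d["image"][110:240,145:335,::-1],None,fx=4,fy=4,interpolation=cv2.INTER_CUBIC))
E
```

```text
tcp [0.4019 0.046  0.1822] n 403.9 18.9167
(array([178., 156.]), array([681.6, 172.9]), array([91.1, 94.2]), -0.2) n 690.8
(array([293., 147.]), array([ 701.5, -154.9]), array([92.4, 94.2]), 3.21) n 690.8
line n 706.89 s -186.8 yaw 3.64
line n 707.63 s 142.2 yaw 3.27
edge n 707.42 yaw 3.39
line n 706.94 s -197.0 yaw 3.55
line n 707.54 s 133.8 yaw 3.21
edge n 707.47 yaw 3.51
```

View pics/t4.png

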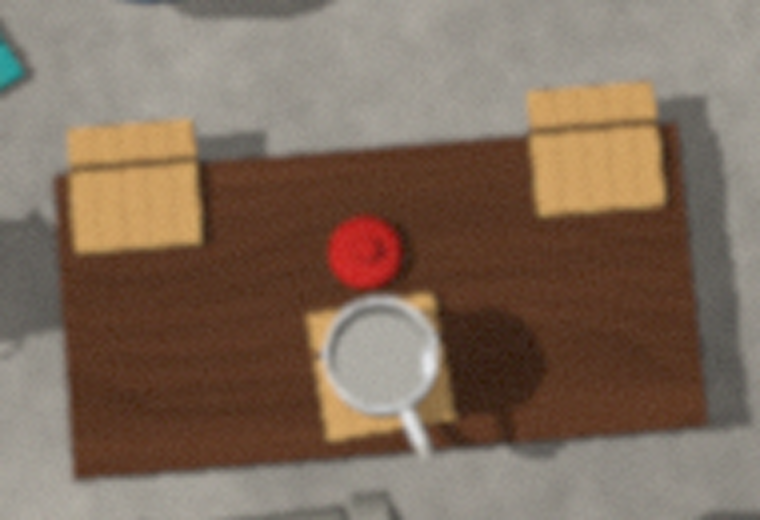

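In the top view both lines, at crop (135,163) and (595,127), lie on the edge to within 0.6 mm and 0.3°. The mug and cap haven't moved, and the arm is clear, so I'm handing in.

```bash
python3 -c "
from workcell import manip
print(manip.hand_in())"
```

```text
the job is handed in; nothing more can be done
None
```

I pushed both bare coasters to the board's far edge and handed the job in at about 19 s; in the last top view each dark line was within about 0.6 mm and 0.3° of the edge, and the mug and filter cap had not moved.

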